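Load a label roll from its keeper peg onto the unwinder

TASK

Load the hanging roll of labels onto the label unwinder: press the sprung keeper on the peg down until it snaps flat, draw the roll off the peg and lay it flat on the table, let go and take it again from above, then put it over the unwinder's spindle, fully down on the turntable. It is soft paper, so hold it lightly, never drop it, and leave the other things on the table where they are.

Things in the scene. Friction and masses are not known exactly. Their poses are not given: they have to be found in the camera images.
- peg_stand: Fixed stand of grey steel that holds the roll: base 125 (x) by 100 mm, 12 mm thick; upright 46 mm wide with its front at x = +45 mm, 180 mm tall. A level round steel peg, 14 mm thick, axis 150 mm above the table, runs from it along the stand's own -x axis, more or less towards the robot. Origin: on the table under the peg. The roll hangs with its middle at about x = -13 mm.
- peg_nose (a point): Free front end of the peg, on its axis; axes as the stand's. The roll comes off along -x. Its front face hangs 55 mm behind this point, so its middle must travel more than 95 mm along -x to be clear of the peg.
- keeper_pivot (a point): Hinge pin of the keeper, 4 mm behind the peg's nose, 2.5 mm above its axis (axes turn with the keeper). The keeper is a steel tongue 6 mm wide, 42 mm long, in a slot of the peg. Shut, it leans back towards the roll, 42 degrees up, against a stop: the roll cannot be drawn over it. Folded down it lies flush in the slot, its tip 6 to 12 mm short of the roll's front face.
- keeper_tip (a point): Free end of the keeper tongue, when shut 28 mm above the hinge pin and 31 mm behind it, with the roll's front face about 20 mm farther back. Press the tongue straight down from above between its middle and its tip (3 to 8 N).
- keeper (a joint): Angle of the keeper in rad: 0 shut (leaning back, 42 degrees up), 0.78 folded flat into the peg. Over-centre spring: let go below about 0.4 rad it springs up again; beyond, it snaps down flat and stays. A fingertip 22 mm wide, pressed down with its middle 16 mm behind the pin until it is 7 mm above the pin, carries it past that point; the peg's top is 4.5 mm above the pin.
- label_roll: Roll of blank paper labels on a cardboard core, to load: outer diameter 64, bore 30, width 40 mm, about 0.1 kg. Origin: its middle; z: its axis. At first level along the peg, middle 8 mm below the peg's axis. Hanging or lying, grip it from above across its diameter. Let go on its lower edge, axis tilted over 35 degrees, it tips flat. Soft: grip with 20 to 40 N; 150 N over both fingers spoils it.
- label_unwinder: Fixed label unwinder: grey base plate 160 mm (x from -105 to +55) by 110 mm, 12 mm thick, with a turntable 88 mm in diameter and an upright steel spindle, 22 mm thick, round-topped, its top 72 mm above the table. Two guide rollers and a tear bar, 67 mm tall, stand 60 to 102 mm from the spindle along -x. Origin: on the table, below the spindle's axis.
- spindle_seat (a point): Centre of the turntable's upper face, on the spindle's axis, 18 mm above the table; z up. A seated roll rests on this face, middle 20 mm above this point, with 4 mm of play round the spindle. Either face of the roll may be up.
- glue_stick: Bystander, leave alone: standing glue stick, 27 mm thick, 97 mm tall; origin in the middle of its foot.
- bowl: Bystander, leave alone: steel bowl of soap trimmings, 121 mm in diameter, 37 mm tall; origin in the middle of its foot.
- tape_roll: Bystander, leave alone: roll of packing tape lying flat, 108 mm in diameter, 48 mm tall, much larger than the label roll; origin in the middle of its underside.
There are look-alikes about, which are no part of the job. What is shaped like the label_roll but red is not meant.

How it is judged (in metres and radians):
On the way, in this order (a step that is already met when the one before it is completed fails the run):
1. the keeper is folded down flat while the roll still hangs on the peg (value of joint keeper above 0.68 rad and x of label_roll in the frame of peg_stand above -0.05 m and height (world z) of label_roll above 0.12 m), for 0.2 s.
2. the roll lies flat on the bare table, let go (height (world z) of label_roll below 0.025 m and angle between the z axis of label_roll and the z axis of spindle_seat, either way round below 0.1 rad and contact force between the fingers and label_roll below 0.1 N and linear speed of label_roll below 0.02 m/s), for 0.2 s.
At the end, for the whole second after the job is handed in: The label roll sits over the spindle (axis within 8 mm of the spindle's), flat (within 0.1 rad) and fully down on the turntable (within 4 mm), let go and at rest (horizontal distance between label_roll and spindle_seat below 0.008 m and z of label_roll in the frame of spindle_seat between 0.015 and 0.024 m and angle between the z axis of label_roll and the z axis of spindle_seat, either way round below 0.1 rad and contact force between the fingers and label_roll below 0.1 N and linear speed of label_roll below 0.02 m/s); the robot touches nothing.
It fails at once if the roll is squeezed: more than 150 N of contact over both fingers (contact force between the fingers and label_roll above 150 N).
It fails at once if the roll is dropped: it falls free faster than 0.9 m/s (about 40 mm) (contact force between the fingers and label_roll below 0.05 N and linear speed of label_roll above 0.9 m/s).
It fails at once if the glue stick, the bowl or the tape roll is moved by more than 30 mm (distance of any of glue_stick, bowl, tape_roll from where it was at the start of the episode above 0.03 m).
It also fails if it takes over 58 s, if anything falls off the work surface, if the arm or the gripper's body presses on something with over 40 N, if the wrist force passes 120 N, or if a joint passes its speed limit or range.

ROBOT

A 6-joint arm with a two-finger parallel gripper is mounted at the origin on a cart in front of the work surface, level with it; the furniture and walls round the work are solid. World frame = base frame: x ahead of the robot, y to its left, z up, the work surface at z = 0. Lengths are in m, angles in degrees, forces in N, time in s.
With the tool pointing down it reaches from about 0.275 to 0.85 m from the base axis. Payload 5.2 kg.
Tool frame: the origin (TCP) lies midway between the tips of the shut fingers; the grasp point (between the pads) lies 19 mm behind it; z points along the fingers, y is the line along which they close (so a half turn about z gives the same grasp; the last joint's range is limited). The gripper opens to 85 mm and grips with 20 to 120 N. Pads are 22 mm wide; open, the fingers measure 114 mm over their backs; the gripper's body (76 mm by 85 mm) begins 54 mm behind the grasp point. The pads swing forward as they close: fully open they stand 13 mm farther back than shut.
Start: joints at [58.339, 14.817, 87.949, -0, 77.235, -11.62], TCP at [0.188, 0.517, 0.204] pointing down, gripper open.
Joint ranges: [-179.93, 179.93], [-52.35, 119.4], [10.71, 147.94], [-69.91, 249.91], [12.55, 155.21], [-178.61, 178.61]. Speed limits (degrees/s): [147.25, 147.25, 180, 180, 180, 180].

INTERFACE

Orientations are given as [roll, pitch, yaw] about the fixed x, y, z axes, in that order (R = Rz(yaw) Ry(pitch) Rx(roll)).
In Python, from workcell import bot, solver, camera, camera_info gives the robot as it stands. The module is installed in compiled form; this text tells all that it offers. Calls block until the motion is done:
- bot.move_to(position, orientation): joint-space move of the TCP to a pose.
- bot.line_to(position, feed=0.15, rotation=None, guard=None): straight line of the TCP; rotation=None keeps the orientation; feed is the mean speed in m/s. With guard (N) it stops when the force on the tool has changed by that much, and returns True; else False.
- bot.goto_joints(angles): joint-space move.
- bot.let_go() and bot.gripper_close(grip_force=None): open the fingers fully, or close them until they stop; grip_force is the grip in N (None keeps the last).
- bot.dwell(seconds).
- solver.inverse_kinematics(position, orientation): joint angles nearest the present ones, or None.
- camera(name): name is "scene" or "top" or "wrist"; returns the picture (400x640x3 uint8, red, green, blue); there is no depth.
- camera_info(name): a dict with "fx", "fy", "cx", "cy" (pixels), "rvec" (rotation vector, rad) and "tvec" (3), from world to camera coordinates, as OpenCV has them; the wrist camera has in their place "T_tool_cam" (4x4, takes a point from camera to tool coordinates, whose origin is the TCP and whose axes are the flange's). Camera axes: x right, y down, z forward; pixel columns grow to the right and rows downward; lengths in m; the calibration is good to about 2 mm. A picture is of the moment at which its call begins: read the wrist's pose just before it. camera_info takes no time and is no camera call.
A pose or a line that the arm cannot do raises bot.Unreachable and nothing moves.
- bot.sign_off(): hands the job in; it is judged then, once.
Readings, each from a call of its own:
- bot.read_time(): time.
- bot.read_joint_pos(): joint angles.
- bot.read_dq(): joint speeds.
- bot.read_joint_torque(): joint torques, N m.
- bot.read_tcp_pos(): TCP position.
- bot.read_orientation(): TCP orientation.
- bot.read_wrist_force(): force on the tool from outside, world axes, zero at the start.
- bot.read_wrist_torque(): the same for the moment, N m.
- bot.read_grip_width(): opening from 0.0 (shut) to 1.0 (fully open).
- bot.read_grip_force(): force on a finger pad.
Only numpy, scipy, OpenCV 4.12 (cv2) and the standard library are available. Lean on these libraries where they do the work, as an engineer would, in place of code of your own. Each camera call takes 0.05 s, during which the arm holds its last target. There are 200 camera calls.

## Working session

There is one attempt and no reset: what is moved stays moved. The work goes in short steps, each a Python script; the robot and the scene stay as the last script left them, time stands still between calls to the robot, and variables do not carry over. Pictures are saved under pics/ and viewed, at most 10 in all, crops included, and the job is handed in when it is done.

```bash
mkdir -p pics; cat > h.py <<'E'
import numpy as np, cv2
from workcell import bot, solver, camera, camera_info
def save(name,f,crop=None,scale=1):
    im=camera(name)[:,:,::-1]
    if crop: x0,y0,x1,y1=crop; im=im[y0:y1,x0:x1]
    if scale!=1: im=cv2.resize(im,None,fx=scale,fy=scale,interpolation=cv2.INTER_CUBIC)
    cv2.imwrite('pics/'+f,im)
def K(n):
    i=camera_info(n); return np.array([[i['fx'],0,i['cx']],[0,i['fy'],i['cy']],[0,0,1.]]),i
def cam(n):
    k,i=K(n); return k,cv2.Rodrigues(np.array(i['rvec'],float))[0],np.array(i['tvec'],float).ravel()
def ray(n,uv):
    k,R,t=cam(n); d=R.T@np.linalg.inv(k)@np.array([*uv,1.]); return -R.T@t,d
def at_z(n,uv,z):
    o,d=ray(n,uv); return o+d*(z-o[2])/d[2]
def proj(n,p):
    k,R,t=cam(n); q=k@(R@np.array(p,float)+t); return q[:2]/q[2]
E
python3 - <<'E'
from h import *
a=camera("scene");b=camera("top")
cv2.imwrite('pics/scene.png',a[:,:,::-1]);cv2.imwrite('pics/top.png',b[:,:,::-1])
for n in("scene","top"): k,R,t=cam(n); print(n,k.round(1).tolist(),(-R.T@t).round(3),R.round(2).tolist())
print(camera_info("wrist"),bot.read_orientation(),bot.read_time())
E
```

```text
scene [[366.1, 0.0, 319.2], [0.0, 366.1, 200.0], [0.0, 0.0, 1.0]] [ 0.041 -0.632  0.736] [[0.53, -0.85, -0.0], [-0.6, -0.38, -0.7], [0.59, 0.37, -0.71]]
top [[452.5, 0.0, 326.1], [0.0, 452.5, 191.7], [0.0, 0.0, 1.0]] [ 0.482 -0.293  1.136] [[0.0, -1.0, 0.02], [-1.0, -0.0, -0.04], [0.04, -0.02, -1.0]]
{'fx': 288.63691892386095, 'fy': 288.63691892386095, 'cx': 319.9303782660983, 'cy': 196.85773581967126, 'T_tool_cam': array([[ 1.96124892e-04, -9.61091409e-01, -2.76230456e-01,
         7.10261877e-02],
       [ 9.99999490e-01,  4.62183430e-04, -8.98075236e-04,
        -3.74962490e-05],
       [ 9.90801533e-04, -2.76230139e-01,  9.61091010e-01,
        -1.70084574e-01],
       [ 0.00000000e+00,  0.00000000e+00,  0.00000000e+00,
         1.00000000e+00]])} [-1.79907060e+02 -1.93213565e-02  1.59958856e+02] 0.1
```

View pics/scene.png

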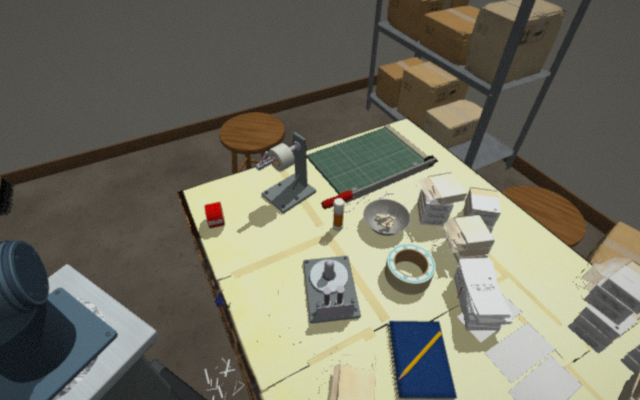

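View pics/top.png

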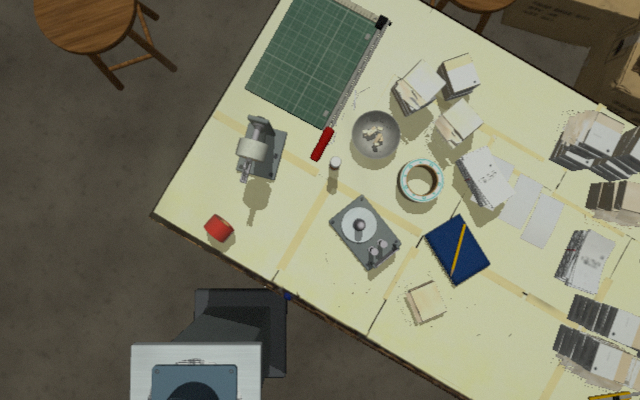

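Scene/top: the white hanging roll on the grey stand is at top (252,147) / scene (282,155), with the peg pointing down-left. A red roll look-alike stands at top (219,228), scene (214,214). The unwinder spindle is at top (360,226). Glue stick (335,162), bowl (376,133), tape roll (420,180). The white one on the peg fits the description, so I'll confirm it in enlarged crops.

```bash
python3 - <<'E'
import cv2,numpy as np
t=cv2.imread('pics/top.png')[100:260,205:405]; s=cv2.imread('pics/scene.png')[120:220,240:340]
a=cv2.resize(t,None,fx=4,fy=4,interpolation=cv2.INTER_CUBIC)[:600]
cv2.imwrite('pics/c1.png',cv2.resize(t,(800,640),interpolation=cv2.INTER_CUBIC)[:600])
cv2.imwrite('pics/c2.png',cv2.resize(s,(600,600),interpolation=cv2.INTER_CUBIC))
E
```

```text
(no output)
```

View pics/c1.png

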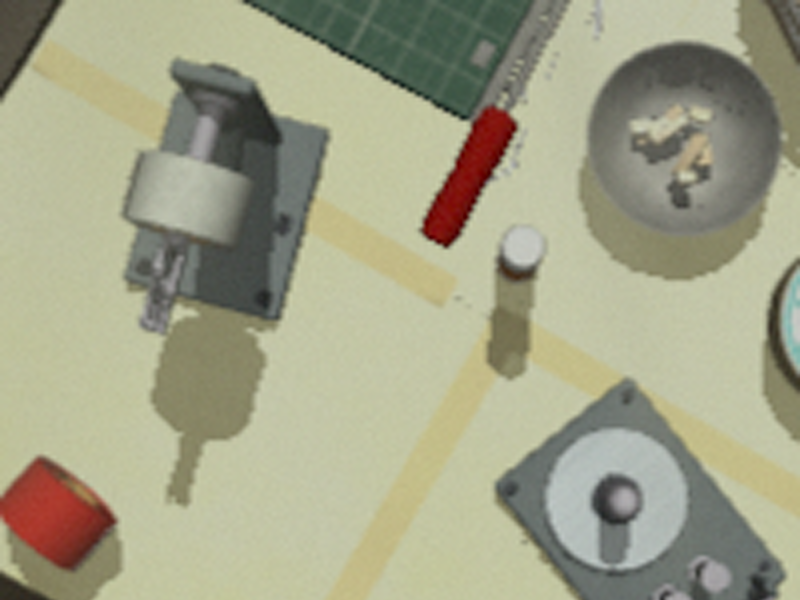

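View pics/c2.png

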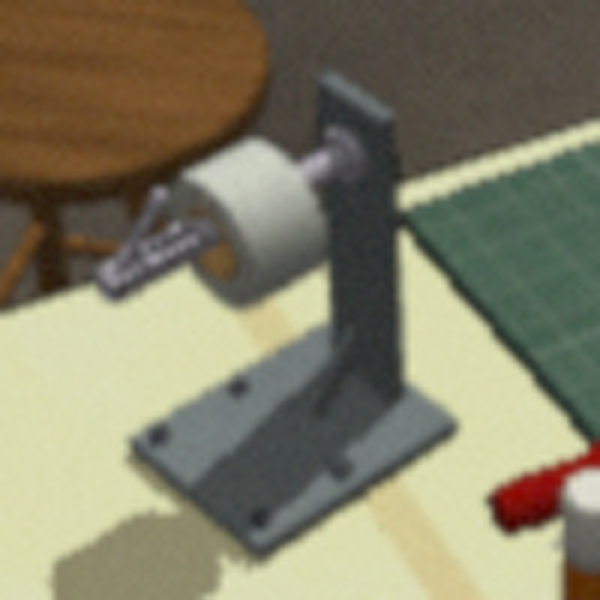

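```bash
cat > fit.py <<'E'
from h import *
from scipy.optimize import least_squares
T=lambda p:(205+p[0]/4-.4,100+p[1]/4-.4); S=lambda p:(240+p[0]/6-.4,120+p[1]/6-.4)
def W(v,p):
    c,s=np.cos(v[2]),np.sin(v[2]); return np.array([v[0]+c*p[0]-s*p[1],v[1]+s*p[0]+c*p[1],p[2]])
h=.012
def obs(v):
    f=v[3]
    return [("top",T((152,323)),(-.088,0,.150)),("scene",S((110,280)),(-.088,0,.150)),
     ("top",T((127,280)),(f,.05,h)),("top",T((280,318)),(f,-.05,h)),("top",T((328,128)),(f+.125,-.05,h)),
     ("scene",S((133,445)),(f,.05,h)),("scene",S((258,553)),(f,-.05,h)),("scene",S((455,428)),(f+.125,-.05,h)),
     ]
def res(v): return np.concatenate([proj(c,W(v,p))-u for c,u,p in obs(v)])
r=least_squares(res,[.55,-.1,0,-.05],loss='soft_l1'); v=r.x
print('stand',v.round(4),np.degrees(v[2])); print(res(v).reshape(-1,2).round(1).tolist())
u0=[("top",T((617,499)),(0,0,.018)),("top",T((497,487)),(.055,.055,h)),("top",T((629,380)),(.055,-.055,h)),("top",T((783,573)),(-.105,-.055,h))]
def ru(v): return np.concatenate([proj(c,W(v,p))-u for c,u,p in u0])
w=min((least_squares(ru,[.4,-.35,a]) for a in np.arange(-3,3,1.)),key=lambda r:r.cost).x
print('unw',w.round(4),np.degrees(w[2]),ru(w).reshape(-1,2).round(1).tolist())
for n,u,z in(('glue',T((522,245)),.097),('bowl',T((684,138)),.037),('red',T((62,515)),.03),('tape',(421,180),.048),('spindletop',T((622,495)),.070)): print(n,at_z('top',u,z).round(3))
np.save('v.npy',v);np.save('w.npy',w)
E
python3 fit.py
```

```text
stand [ 0.6306 -0.1582 -0.2535 -0.0643] -14.521693857133688
[[0.9, 0.2], [0.3, 0.6], [-1.0, 0.1], [-0.3, 0.9], [0.7, 0.1], [-1.5, -1.7], [0.1, -0.9], [1.1, -2.1]]
unw [ 0.4462 -0.3999  0.6797] 38.942320996830304 [[-0.2, 0.3], [-1.5, -0.2], [-0.1, -1.1], [1.8, 0.9]]
glue [ 0.595 -0.338  0.097]
bowl [ 0.668 -0.439  0.037]
red [ 0.437 -0.062  0.03 ]
tape [ 0.556 -0.548  0.048]
spindletop [ 0.451 -0.398  0.07 ]
```

```bash
cat >> h.py <<'E'
def W(v,p):
    c,s=np.cos(v[2]),np.sin(v[2]); return np.array([v[0]+c*p[0]-s*p[1],v[1]+s*p[0]+c*p[1],p[2]])
from scipy.spatial.transform import Rotation as Ro
def wcam():
    k,i=K("wrist"); p=np.array(bot.read_tcp_pos()); R=Ro.from_euler('xyz',bot.read_orientation(),degrees=True).as_matrix()
    T=np.eye(4);T[:3,:3]=R;T[:3,3]=p; return k,T@np.array(i['T_tool_cam'])
def wproj(kT,p):
    k,T=kT; q=k@(T[:3,:3].T@(np.array(p)-T[:3,3])); return q[:2]/q[2]
def w_at_z(kT,uv,z):
    k,T=kT; d=T[:3,:3]@np.linalg.inv(k)@np.array([*uv,1.]); o=T[:3,3]; return o+d*(z-o[2])/d[2]
E
cat > a.py <<'E'
from h import *
v=np.load('v.npy');w=np.load('w.npy');y=np.degrees(v[2])
for n,p,o in(('roll',W(v,(-.013,0,.118)),[180,0,y]),('press',W(v,(-.1,0,.16)),[180,0,y]),('lay',(.43,-.2,.03),[180,-60,-25]),('unw',(*w[:2],.022),[180,0,np.degrees(w[2])]),('unw2',(*w[:2],.022),[180,0,np.degrees(w[2])-180])):
    q=solver.inverse_kinematics(list(p),o); print(n,None if q is None else np.round(q,1))
bot.gripper_close(20)
bot.move_to(list(W(v,(-.1,0,.24))),[180,0,y])
kT=wcam(); im=camera("wrist")[:,:,::-1].copy(); cv2.imwrite('pics/wraw.png',im)
for p in((-.088,0,.15),(-.088,.007,.15),(-.088,-.007,.15),(-.053,0,.1805),(-.033,0,.174),(.007,0,.174),(.045,.023,.18),(.045,-.023,.18)):
    q=wproj(kT,W(v,p)); print(p,q.round(1)); cv2.circle(im,tuple(int(a*16) for a in q),24,(0,0,255),-1,shift=4)
cv2.imwrite('pics/w1.png',im); print(bot.read_tcp_pos(),bot.read_time())
E
python3 a.py
```

```text
roll [-24.1  27.3  81.9  -0.   70.8  80.4]
press [-25.6  16.7  91.7  -0.   71.6  78.9]
lay None
unw [-52.5  29.6  93.3  -0.   57.   -1.5]
unw2 [-52.5  29.6  93.3  -0.   57.  178.5]
(-0.088, 0, 0.15) [320.7 178.4]
(-0.088, 0.007, 0.15) [313.1 178.4]
(-0.088, -0.007, 0.15) [328.3 178.4]
(-0.053, 0, 0.1805) [321.  143.1]
(-0.033, 0, 0.174) [321.  116.6]
(0.007, 0, 0.174) [321.1  61.2]
(0.045, 0.023, 0.18) [ 2.882e+02 -2.000e-01]
(0.045, -0.023, 0.18) [354.5  -0. ]
[ 0.53396346 -0.13222089  0.23997455] 3.525
```

View pics/w1.png

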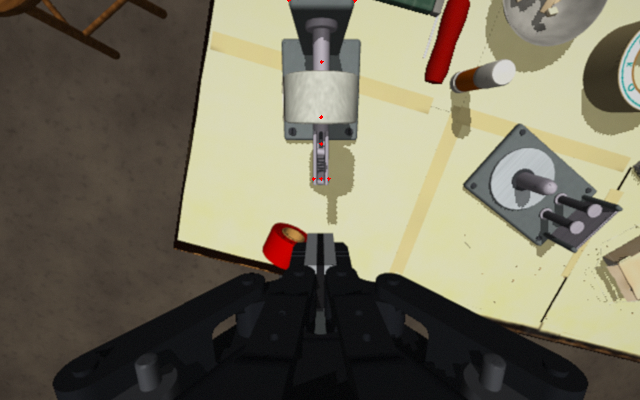

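The white roll at (321,97) hangs on the peg. The nose shows at about (320,184), against a prediction of (321,178), so the stand is a few mm nearer. I'll zoom in on it.

```bash
python3 - <<'E'
from h import *
im=cv2.imread('pics/wraw.png'); c=im[55:255,255:385]
cv2.imwrite('pics/w2.png',cv2.resize(c,(390,600),interpolation=cv2.INTER_CUBIC))
kT=wcam(); print(wproj(kT,bot.read_tcp_pos()))
v=np.load('v.npy')
for uv in((320.5,184),(320.5,188)): 
  p=w_at_z(kT,uv,.15)[:2]-v[:2]; c,s=np.cos(v[2]),np.sin(v[2]); print(uv,c*p[0]+s*p[1],-s*p[0]+c*p[1])
for psi in(-25,-14.5):
 for ph in(40,45,50,55,60):
  for xy in((.43,-.2),(.48,-.2),(.5,-.22)):
   for z in (.03,.12): print(psi,ph,xy,z,np.round(q,0) if (q:=solver.inverse_kinematics([*xy,z],[180,-ph,psi])) is not None else None) if ph in(45,50,60) else 0
E
```

```text
[319.73240881 227.58532332]
(320.5, 184) -0.09331449357869637 0.0001820860163188262
(320.5, 188) -0.09713201585675449 0.00017316738197810724
-25 45 (0.43, -0.2) 0.03 None
-25 45 (0.43, -0.2) 0.12 [-58.  -6. 146.  89.  22. -23.]
-25 45 (0.48, -0.2) 0.03 [-46.  19. 146. 151.  32. -80.]
-25 45 (0.48, -0.2) 0.12 [-46.  -0. 140. 102.  15. -28.]
-25 45 (0.5, -0.22) 0.03 [-46.  20. 143. 148.  29. -77.]
-25 45 (0.5, -0.22) 0.12 [-46.   3. 137. 102.  15. -27.]
-25 50 (0.43, -0.2) 0.03 None
-25 50 (0.43, -0.2) 0.12 None
-25 50 (0.48, -0.2) 0.03 None
-25 50 (0.48, -0.2) 0.12 [-49.   2. 145. 128.  23. -56.]
-25 50 (0.5, -0.22) 0.03 [-48.  25. 147. 153.  42. -85.]
-25 50 (0.5, -0.22) 0.12 [-48.   5. 142. 128.  22. -55.]
-25 60 (0.43, -0.2) 0.03 None
-25 60 (0.43, -0.2) 0.12 None
-25 60 (0.48, -0.2) 0.03 None
-25 60 (0.48, -0.2) 0.12 None
-25 60 (0.5, -0.22) 0.03 None
-25 60 (0.5, -0.22) 0.12 None
-14.5 45 (0.43, -0.2) 0.03 None
-14.5 45 (0.43, -0.2) 0.12 [-69.  -5. 145.  76.  37. -28.]
-14.5 45 (0.48, -0.2) 0.03 [-57.  19. 145. 123.  35. -72.]
-14.5 45 (0.48, -0.2) 0.12 [-57.   0. 140.  84.  29. -26.]
-14.5 45 (0.5, -0.22) 0.03 [-56.  20. 142. 121.  33. -68.]
-14.5 45 (0.5, -0.22) 0.12 [-56.   4. 136.  84.  28. -25.]
-14.5 50 (0.43, -0.2) 0.03 None
-14.5 50 (0.43, -0.2) 0.12 None
-14.5 50 (0.48, -0.2) 0.03 None
-14.5 50 (0.48, -0.2) 0.12 [-61.   3. 144.  99.  34. -45.]
-14.5 50 (0.5, -0.22) 0.03 [-59.  25. 145. 129.  44. -80.]
-14.5 50 (0.5, -0.22) 0.12 [-59.   6. 141. 100.  33. -45.]
-14.5 60 (0.43, -0.2) 0.03 None
-14.5 60 (0.43, -0.2) 0.12 None
-14.5 60 (0.48, -0.2) 0.03 None
-14.5 60 (0.48, -0.2) 0.12 None
-14.5 60 (0.5, -0.22) 0.03 None
-14.5 60 (0.5, -0.22) 0.12 None
```

View pics/w2.png

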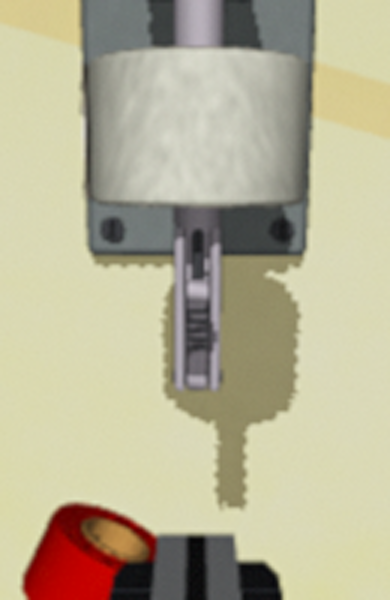

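```bash
cat > b.py <<'E'
from h import *
v=np.load('v.npy');y=np.degrees(v[2])
print('grip',bot.read_grip_width(), bot.read_grip_force())
bot.line_to(list(W(v,(-.069,0,.20))),feed=.15)
g=bot.line_to(list(W(v,(-.069,0,.1585))),feed=.04,guard=22)
print(g,bot.read_tcp_pos(),bot.read_wrist_force())
bot.line_to(list(W(v,(-.069,0,.24))),feed=.15)
kT=wcam(); im=camera("wrist")[:,:,::-1].copy(); cv2.imwrite('pics/w3raw.png',im)
bot.read_tcp_pos(); print(bot.read_time(), wproj(kT,W(v,(-.088,0,.15))),wproj(kT,W(v,(-.088,0,.157))))
cv2.imwrite('pics/w3.png',cv2.resize(im[100:300,220:420],(600,600),interpolation=cv2.INTER_CUBIC))
print([at_z('top',p,0)[:2].round(3).tolist() for p in((152,215),(275,290),(370,340))])
for xy in((.40,-.19),(.42,-.22),(.44,-.2)):
 for psi in(-15,-25):
  for ph in(45,50,60):
   print(xy,psi,ph,[None if (q:=solver.inverse_kinematics([*xy,z],[180,-ph,psi+180])) is None else np.round(q).astype(int).tolist() for z in(.03,.15)])
E
python3 b.py
```

```text
grip 0.0015656880621008962 0.0
False [ 0.5640565  -0.14099065  0.1587984 ] [ 0.06873807  0.8892152  -0.11957831]
5.9417 [319.77894716 210.13469528] [319.7818001  212.56318416]
[[0.468, 0.113], [0.283, -0.193], [0.16, -0.43]]
(0.4, -0.19) -15 45 [[-30, 46, 79, -11, 99, -103], [-30, 38, 74, -12, 111, -105]]
(0.4, -0.19) -15 50 [[-30, 50, 75, -12, 104, -103], [-30, 42, 71, -13, 115, -105]]
(0.4, -0.19) -15 60 [[-29, 57, 68, -13, 114, -103], [-29, 49, 66, -15, 123, -106]]
(0.4, -0.19) -25 45 [[-34, 46, 78, -7, 100, -98], [-34, 39, 74, -7, 112, -99]]
(0.4, -0.19) -25 50 [[-34, 50, 74, -7, 105, -98], [-34, 42, 71, -8, 116, -99]]
(0.4, -0.19) -25 60 [[-33, 57, 67, -8, 115, -98], [-33, 49, 66, -9, 125, -99]]
(0.42, -0.22) -15 45 [[-32, 49, 73, -12, 102, -104], [-32, 41, 69, -13, 113, -107]]
(0.42, -0.22) -15 50 [[-31, 52, 69, -13, 107, -104], [-31, 45, 66, -14, 118, -107]]
(0.42, -0.22) -15 60 [[-30, 59, 62, -15, 117, -105], [-30, 52, 60, -17, 126, -108]]
(0.42, -0.22) -25 45 [[-35, 49, 72, -7, 103, -99], [-35, 42, 68, -8, 115, -101]]
(0.42, -0.22) -25 50 [[-35, 53, 68, -8, 108, -99], [-35, 45, 65, -9, 119, -101]]
(0.42, -0.22) -25 60 [[-34, 60, 61, -9, 119, -99], [-34, 52, 59, -10, 128, -101]]
(0.44, -0.2) -15 45 [[-30, 50, 71, -11, 103, -103], [-30, 42, 67, -11, 115, -105]]
(0.44, -0.2) -15 50 [[-29, 53, 67, -11, 109, -103], [-29, 46, 63, -12, 119, -105]]
(0.44, -0.2) -15 60 [[-28, 60, 59, -13, 119, -103], [-28, 53, 58, -15, 128, -106]]
(0.44, -0.2) -25 45 [[-33, 50, 71, -6, 104, -97], [-33, 43, 66, -6, 116, -99]]
(0.44, -0.2) -25 50 [[-33, 53, 67, -6, 110, -97], [-33, 46, 63, -7, 120, -99]]
(0.44, -0.2) -25 60 [[-32, 61, 59, -7, 120, -98], [-32, 53, 57, -8, 129, -99]]
```

View pics/w3.png

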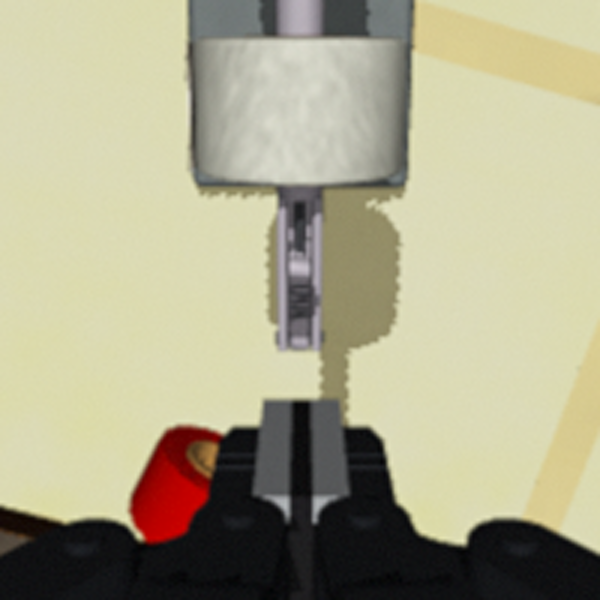

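```bash
python3 - <<'E'
from h import *
v=np.load('v.npy'); kT=wcam()
import copy
k2=(kT[0],kT[1].copy()); k2[1][:3,3]+=W(v,(-.1,0,0))-W(v,(-.069,0,0))
for n,k in(('before',k2),('now',kT)):
  for d in(0,-.005): print(n,d,[wproj(k,W(v,(x+d,0,z)))[1].round(1) for x,z in((-.088,.15),(-.053,.1805),(-.042,.1545),(-.033,.174),(.007,.174))])
a=cv2.imread('pics/wraw.png')[125:195,295:345];b=cv2.imread('pics/w3raw.png')[155:225,295:345]
cv2.imwrite('pics/cmp.png',cv2.resize(np.hstack([a,b]),(800,560),interpolation=cv2.INTER_CUBIC))
E
```

```text
before 0 [np.float64(177.8), np.float64(142.3), np.float64(126.3), np.float64(115.6), np.float64(59.7)]
before -0.005 [np.float64(183.1), np.float64(148.7), np.float64(132.3), np.float64(122.2), np.float64(67.0)]
now 0 [np.float64(209.9), np.float64(181.0), np.float64(162.3), np.float64(155.2), np.float64(103.5)]
now -0.005 [np.float64(214.9), np.float64(187.0), np.float64(167.9), np.float64(161.3), np.float64(110.2)]
```

View pics/cmp.png

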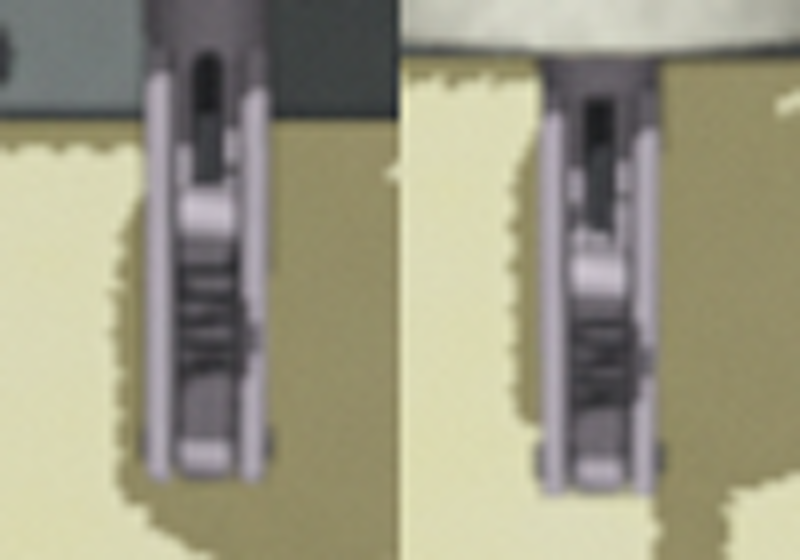

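The keeper is still shut: its tip is at row 189, as predicted for shut. The near-zero force fits stopping just at dead centre. I'll press again, farther back, and log the force.

```bash
cat > b2.py <<'E'
from h import *
v=np.load('v.npy')
X=-.060
bot.line_to(list(W(v,(X,0,.195))),feed=.15)
for z in(.185,.18,.175,.17,.165,.161,.158,.1565):
    g=bot.line_to(list(W(v,(X,0,z))),feed=.05,guard=20)
    print(z,g,np.round(bot.read_tcp_pos()[2],4),np.round(bot.read_wrist_force(),2))
    if g: break
bot.line_to(list(W(v,(-.069,0,.24))),feed=.15)
im=camera("wrist")[:,:,::-1].copy(); cv2.imwrite('pics/w4raw.png',im)
a=cv2.imread('pics/w3raw.png')
for r in range(160,222,3): print(r,a[r,316:324].mean(0).round(),im[r,316:324].mean(0).round())
print(bot.read_time())
E
python3 b2.py
```

```text
0.185 False 0.1851 [-0.3   0.19 -0.18]
0.18 False 0.1797 [-0.35  0.39 -0.67]
0.175 False 0.1745 [-0.07  0.88  0.19]
0.17 False 0.1695 [-1.36  0.82 -0.19]
0.165 False 0.1645 [ 0.55 -0.08 -0.09]
0.161 False 0.1607 [-0.13 -0.63  0.69]
0.158 False 0.1578 [-0.4  -0.44  0.47]
0.1565 False 0.1564 [-0.1  -0.45  0.06]
160 [186. 201. 200.] [187. 201. 200.]
163 [99. 93. 98.] [100.  94.  98.]
166 [94. 88. 92.] [93. 88. 92.]
169 [62. 59. 61.] [62. 59. 61.]
172 [64. 60. 62.] [63. 60. 62.]
175 [86. 82. 84.] [86. 82. 83.]
178 [107. 101. 104.] [107. 102. 104.]
181 [98. 92. 94.] [98. 92. 95.]
184 [141. 134. 139.] [142. 134. 140.]
187 [165. 157. 163.] [163. 154. 161.]
190 [173. 164. 171.] [174. 165. 172.]
193 [100.  95. 100.] [100.  94.  99.]
196 [81. 76. 80.] [79. 74. 78.]
199 [71. 67. 69.] [70. 65. 67.]
202 [68. 64. 66.] [73. 69. 72.]
205 [65. 61. 63.] [65. 61. 63.]
208 [105.  98. 104.] [105.  99. 103.]
211 [102.  96. 100.] [102.  95.  99.]
214 [150. 143. 149.] [152. 144. 150.]
217 [168. 201. 202.] [168. 201. 202.]
220 [185. 218. 220.] [186. 219. 220.]
9.2583
```

No contact at all, so either the fingertip or the peg isn't where I think it is. I'll check with one composite view taken while down.

```bash
cat > c.py <<'E'
from h import *
v=np.load('v.npy')
X=-.060
bot.line_to(list(W(v,(X,0,.195))),feed=.15)
bot.line_to(list(W(v,(X,0,.1565))),feed=.08,guard=20)
P=bot.read_tcp_pos(); print(P,bot.read_orientation())
def crop(n,c,w,h,s):
    im=camera(n)[:,:,::-1].copy(); x,y=int(c[0])-w//2,int(c[1])-h//2
    o=cv2.resize(im[y:y+h,x:x+w],None,fx=s,fy=s,interpolation=cv2.INTER_CUBIC); return o,(x,y,s)
def mark(o,m,q,col):
    p=((q[0]+.5-m[0])*m[2],(q[1]+.5-m[1])*m[2]); cv2.circle(o,(int(p[0]),int(p[1])),2,col,-1)
a,ma=crop('scene',proj('scene',P),66,100,6); mark(a,ma,proj('scene',P),(0,0,255)); mark(a,ma,proj('scene',W(v,(-.088,0,.15))),(255,0,0))
kT=wcam(); q=wproj(kT,P); b,mb=crop('wrist',(320,230),66,100,6); mark(b,mb,q,(0,0,255)); mark(b,mb,wproj(kT,W(v,(-.088,0,.15))),(255,0,0)); mark(b,mb,wproj(kT,W(v,(-.049,0,.1565))),(0,255,0))
cv2.imwrite('pics/comp.png',np.hstack([a,b])); print(a.shape)
bot.line_to(list(W(v,(-.069,0,.24))),feed=.15); print(bot.read_time())
E
python3 c.py
```

```text
[ 0.57277658 -0.14326057  0.15681219] [ 1.79995064e+02 -2.78259608e-02 -1.45250455e+01]
(600, 396, 3)
11.1583
```

View pics/comp.png

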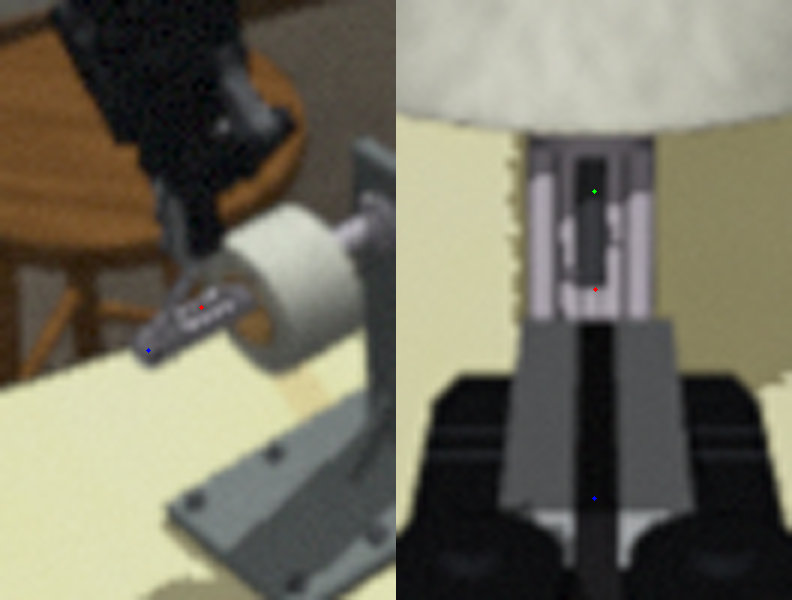

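The tips sit about 25–30 mm higher than the nominal TCP, both in the scene crop (tip at (195,262) against TCP at (201,307)) and in the wrist view. I'll find the true tip by touch.

```bash
cat > b3.py <<'E'
from h import *
v=np.load('v.npy')
X=-.068
bot.line_to(list(W(v,(X,0,.165))),feed=.2)
z=.158
while z>.117:
    g=bot.line_to(list(W(v,(X,0,z))),feed=.05,guard=15)
    print(round(z,4),g,np.round(bot.read_tcp_pos()[2],4),np.round(bot.read_wrist_force(),1))
    if g: break
    z-=.0025
bot.line_to(list(W(v,(-.069,0,.24))),feed=.2)
im=camera("wrist")[:,:,::-1].copy(); cv2.imwrite('pics/w5raw.png',im)
a=cv2.imread('pics/w3raw.png')
print([(r,int(a[r,316:324].mean()),int(im[r,316:324].mean())) for r in range(160,222,3)])
print(bot.read_time())
E
python3 b3.py
```

```text
0.158 False 0.1586 [-0.2  0.1  0. ]
0.1555 False 0.1556 [-0.5  0.2 -0.1]
0.153 False 0.1535 [ 0.  -0.4  4.1]
0.1505 False 0.1504 [-0.6  0.9  2.2]
0.148 False 0.1475 [-0.2  0.3  1.1]
0.1455 False 0.1452 [-0.8  1.2  2.8]
0.143 False 0.1427 [-0.   0.   1.3]
0.1405 False 0.1401 [-0.5 -0.2  0.1]
0.138 False 0.1376 [0.4 0.2 0.1]
0.1355 False 0.1352 [ 0.2 -0.6 -0.5]
0.133 False 0.1328 [-0.3 -0.1  0.1]
0.1305 False 0.1303 [ 0.4 -0.7  0.3]
0.128 False 0.1282 [0.4 0.2 1.8]
0.1255 False 0.1281 [-4.5  1.2 15.4]
0.123 False 0.1279 [-9.3  3.4 28.6]
0.1205 False 0.1278 [-15.    5.2  42.4]
0.118 False 0.1277 [-20.3   6.7  56.7]
[(160, 195, 176), (163, 96, 97), (166, 91, 84), (169, 60, 88), (172, 61, 135), (175, 83, 140), (178, 104, 148), (181, 94, 96), (184, 137, 130), (187, 161, 150), (190, 169, 101), (193, 98, 108), (196, 79, 156), (199, 68, 156), (202, 65, 156), (205, 62, 154), (208, 102, 156), (211, 99, 160), (214, 147, 151), (217, 190, 188), (220, 207, 207)]
16.7833
```

The keeper has snapped: its force vanished and its pixels changed. The peg-top contact gives true tips 29 mm behind the reported TCP, so the grasp point is 48 mm behind it. Next, grasp and draw the roll off.

```bash
cat > d.py <<'E'
from h import *
v=np.load('v.npy'); y=np.degrees(v[2])+180; X=-.016
def lay(h,ph=55,psi=-22,C=(.39,-.19)):
    f=np.radians(ph); F=np.array([np.cos(np.radians(psi+180)),np.sin(np.radians(psi+180)),0]); d=np.sin(f)*F-np.cos(f)*np.array([0,0,1])
    c=np.array([*C,.032*np.cos(f)+.020*np.sin(f)+h]); return c+.053*d,[180,-ph,psi+180]
for h in(.1,0): print(np.round(lay(h)[0],3),solver.inverse_kinematics(list(lay(h)[0]),lay(h)[1]))
if __name__=='__main__':
    bot.let_go()
    bot.move_to(list(W(v,(X,0,.20))),[180,0,y])
    print(bot.line_to(list(W(v,(X,0,.089))),feed=.12,guard=12),bot.read_tcp_pos())
    bot.gripper_close(28)
    print('grip',bot.read_grip_width(),bot.read_grip_force(),np.round(bot.read_wrist_force(),1))
    bot.line_to(list(W(v,(X,0,.096))),feed=.05); print(np.round(bot.read_wrist_force(),1))
    g=bot.line_to(list(W(v,(X-.135,0,.096))),feed=.10,guard=12)
    print(g,bot.read_tcp_pos(),'grip',bot.read_grip_width(),bot.read_grip_force(),np.round(bot.read_wrist_force(),1),bot.read_time())
    save('scene','s6.png')
E
python3 d.py
```

```text
[ 0.35  -0.174  0.104] [ -33.52088436   43.89481254   79.26472605  -10.09223589  110.99011255
 -100.3163874 ]
[ 0.35  -0.174  0.004] [-33.52088436  51.57766913  80.55535019  -9.63395966 102.14866109
 -98.71427143]
False [ 0.61580847 -0.15445347  0.08991806]
grip 0.7513984908305811 30.52634507417679 [-1.4 -0.   5.6]
[-0.2 -0.6 -1.5]
False [ 0.48501618 -0.12058387  0.09604419] grip 0.7516397428126339 31.13124579191208 [-0.3 -0.6 -0. ] 23.4083
```

```bash
cat > e.py <<'E'
from d import *
p,o=lay(.10); bot.line_to(list(p),feed=.12,rotation=o)
p,o=lay(.010); bot.line_to(list(p),feed=.12)
for i in range(10):
    p,o=lay(.008-.002*i); g=bot.line_to(list(p),feed=.03); f=np.array(bot.read_wrist_force()); print(i,f.round(1))
    if i>0 and f[2]-f0>2: break
    if i==0: f0=f[2]
print('grip',bot.read_grip_width(),bot.read_grip_force())
bot.let_go(); bot.dwell(.4)
t=np.array(bot.read_tcp_pos()); u=np.array([np.cos(np.radians(-22)),np.sin(np.radians(-22)),0])
bot.line_to(list(t+.03*u+[0,0,.03]),feed=.15)
bot.line_to(list(t+.05*u+[0,0,.12]),feed=.2)
print(bot.read_time())
a=camera('top')[:,:,::-1]; s=camera('scene')[:,:,::-1]
cv2.imwrite('pics/t7.png',a);cv2.imwrite('pics/s7.png',s)
E
python3 e.py
```

```text
[ 0.35  -0.174  0.104] [ -33.52088436   43.89481254   79.26472605  -10.09223589  110.99011255
 -100.3163874 ]
[ 0.35  -0.174  0.004] [-33.52088436  51.57766913  80.55535019  -9.63395966 102.14866109
 -98.71427143]
0 [ 0.2 -0.6 -0.9]
1 [-0.5  0.3 -0.7]
2 [-1.1  0.1 -1.1]
3 [ 0.1  0.  -1.1]
4 [-0.7  0.4 -0.7]
5 [ 2.  -1.   1.7]
grip 0.748183462863503 31.327066719532013
29.0083
```

```bash
cat > f.py <<'E'
from h import *
w=np.load('w.npy'); E=np.array([.406,-.197])
bot.move_to([*E,.16],[180,0,np.degrees(w[2])])
kT=wcam(); im=camera("wrist")[:,:,::-1].copy(); cv2.imwrite('pics/w8raw.png',im)
q=wproj(kT,[*E,.04]); print(q,bot.read_time())
hsv=cv2.cvtColor(im,cv2.COLOR_BGR2HSV)
m=((hsv[:,:,1]<40)&(hsv[:,:,2]>120)).astype(np.uint8)*255
m=cv2.morphologyEx(m,cv2.MORPH_OPEN,np.ones((5,5)))
cs,_=cv2.findContours(m,cv2.RETR_EXTERNAL,cv2.CHAIN_APPROX_NONE)
for c in cs:
    if cv2.contourArea(c)>1000:
        (x,y),r=cv2.minEnclosingCircle(c); print((x,y),r,cv2.contourArea(c),np.pi*r*r)
cv2.circle(im,(int(q[0]),int(q[1])),2,(0,0,255),-1)
t=cv2.imread('pics/s7.png')[150:350,180:380]
cv2.imwrite('pics/fin1.png',np.vstack([im[:400,:],np.hstack([t,cv2.cvtColor(m,cv2.COLOR_GRAY2BGR)[::2,::2],np.zeros((200,120,3),np.uint8)])]))
E
python3 f.py
```

```text
[320.61964728 183.8175572 ] 30.8583
(475.1666564941406, 252.5) 36.25307846069336 1967.0 4128.95029316911
(75.0, 246.0) 91.8369140625 5216.0 26496.251453695808
(322.0, 181.0) 33.2867317199707 2822.5 3480.9051075389657
(405.0, 101.0) 71.3863754272461 5876.0 16009.602019389711
(343.0, 37.0) 38.91025161743164 1396.5 4756.395407893993
```

View pics/fin1.png

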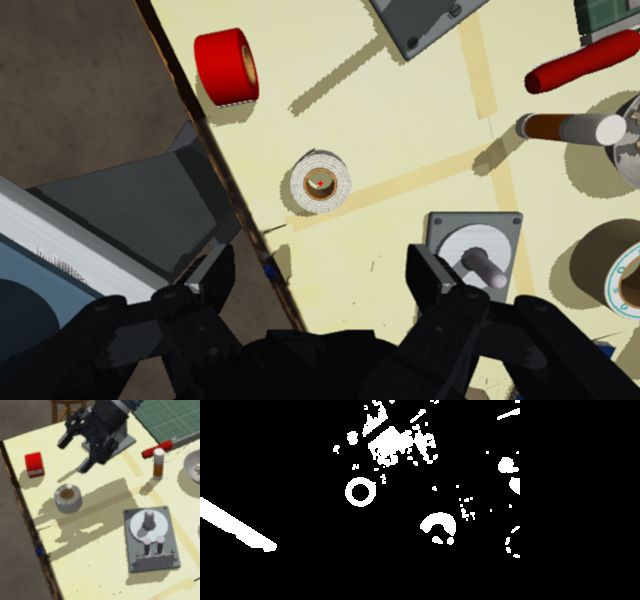

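The roll lies flat at (321,182), where expected, and the unwinder shows at (470,250). I'll view the unwinder from the same relative pose, so the wrist camera's bias cancels.

```bash
cat > g.py <<'E'
from h import *
w=np.load('w.npy'); v=np.load('v.npy')
import pickle
kr=wcam()
bot.move_to([w[0],w[1],.16],[180,0,np.degrees(w[2])])
ku=wcam(); im=camera("wrist")[:,:,::-1].copy(); cv2.imwrite('pics/w9raw.png',im)
pickle.dump((kr,ku),open('k.pkl','wb')); print(bot.read_time())
def ring(im,kT,E,z,R,lo=.0):
    # circle fit: maximise radial gradient along projected circle of radius R at height z
    g=cv2.GaussianBlur(im,(0,0),1).astype(np.float32); a=np.linspace(0,2*np.pi,120,endpoint=False)
    def samp(x,y,r):
        P=[wproj(kT,[x+r*np.cos(t),y+r*np.sin(t),z]) for t in a]; P=np.array(P,np.float32)
        return cv2.remap(g,P[:,:1],P[:,1:],cv2.INTER_LINEAR)[:,0]
    best=max((np.median(np.linalg.norm(samp(E[0]+dx,E[1]+dy,R-.002)-samp(E[0]+dx,E[1]+dy,R+.002),axis=1)),dx,dy) for dx in np.arange(-.010,.0101,.001) for dy in np.arange(-.010,.0101,.001))
    return best
print('roll outer',ring(cv2.imread('pics/w8raw.png'),kr,(.406,-.197),.04,.032))
print('roll bore',ring(cv2.imread('pics/w8raw.png'),kr,(.406,-.197),.04,.015))
print('table',ring(im,ku,w[:2],.018,.044))
E
python3 g.py
```

```text
31.75
roll outer (np.float32(84.18055), np.float64(-8.673617379884035e-18), np.float64(-0.0010000000000000078))
roll bore (np.float32(150.15825), np.float64(-0.003000000000000006), np.float64(-8.673617379884035e-18))
table (np.float32(115.85043), np.float64(-8.673617379884035e-18), np.float64(-0.0010000000000000078))
```

```bash
cat > p.py <<'E'
from h import *
w=np.load('w.npy'); G=[.405,-.198]; S=[w[0],w[1]-.001]; y=np.degrees(w[2])
bot.move_to([*G,.09],[180,0,y])
print(bot.line_to([*G,-.026],feed=.10,guard=10),bot.read_tcp_pos())
bot.gripper_close(28); print('grip',bot.read_grip_width(),bot.read_grip_force(),np.round(bot.read_wrist_force(),1))
bot.line_to([*G,.075],feed=.15)
bot.line_to([*S,.075],feed=.15)
print('grip',bot.read_grip_width(),bot.read_time())
g=bot.line_to([*S,.01],feed=.06,guard=5); print(g,bot.read_tcp_pos(),np.round(bot.read_wrist_force(),1))
if not g:
    g=bot.line_to([*S,-.0085],feed=.03,guard=5); print(g,bot.read_tcp_pos(),np.round(bot.read_wrist_force(),1))
print(bot.read_time())
E
python3 p.py
```

```text
False [ 0.40541344 -0.19836455 -0.02555449]
grip 0.7399924053618363 30.035823360085487 [-0.7  0.2  4.8]
grip 0.7379786417984181 36.625
False [ 0.44639641 -0.401195    0.01047937] [ 0.7  0.2 -1.1]
True [ 0.44582686 -0.40057186 -0.00726037] [-0.3  0.5  4.6]
38.4167
```

```bash
cat > q.py <<'E'
from h import *
import g0
E
sed -n '/^def ring/,/return best/p' g.py > ring.py; sed -i '1i from h import *' ring.py
python3 - <<'E'
from ring import *
w=np.load('w.npy'); S=[w[0],w[1]-.001]
bot.let_go(); bot.dwell(.2); print(np.round(bot.read_wrist_force(),1))
bot.line_to([*S,.16],feed=.12); bot.dwell(.2)
kT=wcam(); im=camera('wrist')[:,:,::-1].copy(); cv2.imwrite('pics/wfin.png',im)
for z in(.050,.054,.058,.062,.066): print(z,ring(im,kT,S,z,.032))
print(bot.read_time(),np.round(bot.read_wrist_force(),1))
a=cv2.imread('pics/top.png').astype(int); b=camera('top')[:,:,::-1].astype(int)
for n,(x,y) in dict(glue=(335,162),bowl=(376,133),tape=(421,180)).items(): print(n,np.abs(a-b)[y-25:y+25,x-25:x+25].mean())
E
```

```text
[-0.4  0.2  0.1]
0.05 (np.float32(108.017944), np.float64(-0.002000000000000007), np.float64(-8.673617379884035e-18))
0.054 (np.float32(105.336044), np.float64(-8.673617379884035e-18), np.float64(-8.673617379884035e-18))
0.058 (np.float32(101.23126), np.float64(0.0009999999999999905), np.float64(-8.673617379884035e-18))
0.062 (np.float32(100.874725), np.float64(0.002999999999999989), np.float64(0.0019999999999999896))
0.066 (np.float32(106.958954), np.float64(0.002999999999999989), np.float64(0.003999999999999988))
40.775 [ 0.1 -0.3  0.1]
glue 10.122933333333334
bowl 8.022933333333333
tape 12.794666666666666
```

```bash
python3 -c "
from h import *
print(bot.sign_off())"
```

```text
the job is handed in; nothing more can be done
None
```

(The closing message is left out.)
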